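# Demould a cast resin block from the light-curing station

### The job

The resin block in the curing station's mould has set: swing the keeper bar right round off it to its stop, then lift the block by its grip rib straight up out of the mould without wrenching it against the walls. Set it down gently, flat and right way up, in the empty bay of the white tray. Never touch the lamp head over the mould, and leave the finished block in the tray and the amber bottle where they are.

Things in the scene. Friction and masses are not known exactly. Their poses are not given: they have to be found in the camera images.
- station: White base plate of the light-curing station, fixed on the bench in the left or right half, turned up to 0.25 rad. Origin on the bench under the mould's centre; z up, x from its open front to its rear. Plate 12 mm thick, from 110 mm in front of the origin to 120 mm behind, 80 mm to each side; 60 mm tall box and two 18 mm columns (60 mm to each side, 98 mm behind) at its rear.
- mould: Open aluminium mould fixed on the station, 136 (x) x 104 (y) x 34 mm. Origin: centre of its underside, 12 mm above the bench; axes as the station's. Top face 34 mm above the origin. In its middle a cavity 94 (x) x 60 (y) mm, 20 mm deep, floor 14 mm above the origin.
- lamp: White lamp head fixed over the rear of the mould, 122 (x) x 150 (y) x 44 mm with fins; axes as the station's. Origin at its underside straight above the mould's centre, 185 mm above the bench; front edge 6 mm in front (-x) of it, rear edge 116 mm behind. An upright gripper at the block hits it: lean the tool back about 40 degrees to -x, pointing forward and down below the edge.
- block: Cast block, 0.12-0.22 kg, loose in the cavity with 2 mm clearance all round. Origin: centre of its underside; x lengthwise (as the mould's x), z up. Yellowish resin slab 90 (x) x 56 (y) x 20 mm; on it a grey holder plate 80 x 44 x 5 mm (x -41 to +39); on that an upright grip rib 46 mm long (x -19 to +27), 14 mm thick (y -7 to +7), from 25 to 57 mm above the origin.
- keeper (a joint): Flat steel bar, 14 mm wide, 6 mm thick, turning level about an upright pivot at the mould's left front. 0 = lying across the front of the block's holder plate, holding it down (found at 0 to 0.1); grows as the free end swings out of the station's front (clockwise from above) to a stop at 1.9 rad, clear of the block's way. Slight friction (0.7 N at the pin); stays where left.
- keeper_pin (a point): Middle of the upright black pin on the keeper's free end, by which it is swung: 14 mm diameter, 34 mm tall, from 17 mm below this point (top of the bar) to 17 mm above. About 75 mm above the bench. It runs on a circle of 84 mm radius about the pivot.
- keeper_pivot (a point): Pivot axis of the keeper at the bar's underside, 52.5 mm above the bench; its head stands 14 mm above this point. In station axes it lies 38 mm in front (-x) and 42 mm left (+y) of the mould's centre. From here the bar points to station -y at joint 0, to -x at 1.57.
- free_bay (a point): Centre of the floor (4 mm above the bench) of the empty bay of a fixed white plastic tray, 122 x 196 mm, in the half of the bench without the station, turned up to 0.25 rad. Axes are the tray's, z up. Bay 114 (x) x 92 (y) mm inside; rim 20 mm and divider 18 mm above the bench. The other bay is centred 96 mm to -y.
- done_block: A finished block, same shape and size, standing in the tray's other bay. Origin: centre of its underside. Leave it alone.
- resin_bottle: Amber bottle, 54 mm diameter, 115 mm tall, standing towards the far side between station and tray. Origin: centre of its underside. Leave it alone.
Things that resemble listed ones, but are neither listed nor needed, are in the scene too. What is shaped like the block but turquoise or yellow is not meant.

How it is judged:
By the outcome, as a careful person would: the job done as asked, in the order asked, and still so for the second after the job is handed in, with the robot touching nothing.
It also fails if it takes over 58 s, if anything falls off the work surface, if the arm or the gripper's body presses on something with over 40 N, if the wrist force passes 120 N, or if a joint passes its speed limit or range.

### The arm

A 7-joint arm with a two-finger parallel gripper is mounted at the origin on the work surface. World frame = base frame: x ahead of the robot, y to its left, z up, the work surface at z = 0. Lengths are in m, angles in rad, forces in N, time in s.
With the tool pointing down it reaches from about 0.4 to 0.85 m from the base axis. Payload 4.5 kg.
Tool frame: the origin (TCP) lies between the finger pads; the fingertips stand 19 mm ahead of it and the grasp point (between the pads) is the TCP (r.tips_ahead is the distance from the TCP to the fingertips, in m); z points along the fingers, y is the line along which they close (so a half turn about z gives the same grasp; the last joint's range is limited). The gripper opens to 88 mm and grips with 3 to 60 N. Pads are 18 mm wide; open, the fingers measure 123 mm over their backs; the gripper's body (75 mm by 187 mm) begins 45 mm behind the grasp point.
Start: joints at [1.24, 0.689, -0.195, 1.565, 0.157, 0.902, -0.215], TCP at [0.223, -0.584, 0.258] pointing down, gripper open.
Joint ranges: [-3.01, 3.01], [-0.46, 2.08], [-1.47, 1.51], [0.13, 2.56], [-1, 4.14], [0.04, 2.09], [-2.66, 2.66]. Speed limits (rad/s): [2.57, 2.57, 3.14, 3.14, 3.14, 3.14, 3.14].

### API

Orientations are given as a unit quaternion [x, y, z, w].
In Python, from plant import r, cams, models gives the robot as it stands. The module is installed in compiled form; this text tells all that it offers.
- The arm moves only by the tool jog_arm, never from a script. Its arguments are lists of equal length, an entry for each row: "turn": the turn, a rotation vector about the tool's x, y, z in rad, a list of three; "translation": the shift along the tool's x, y, z in m, a list of three; "grip": the closure, from 0 (fully open) to 1 (shut). In form: {"turn": [[ax, ay, az], ...], "translation": [[tx, ty, tz], ...], "grip": [grip, ...]}. A call has 1 to 20 rows; each row is the pose to reach, as a shift and turn from the pose commanded when the call began, along the tool's axes at that moment; what a row does not reach only later rows make up. A row lasts 1/8 s, in which the tool goes at most 62.5 mm and 10.7 degrees, less where a joint would pass 70% of its speed; a pose out of reach is approached as far as the arm can. A call with a gripper value outside its range is refused whole. The fingers move at their own pace and stop on an object; "force" is the grip in N (left out, the last holds). Time passes only in rows, so rows that repeat a pose let the fingers close. It gives the time, the measured TCP pose, the force, the opening and the grip force at its end, in the units of the state.
- r.get_state(): the state, without advancing time (a new reading comes with each control period).
- cams.snapshot(name): name is "scene" or "top" or "wrist"; returns the picture (480x640x3 uint8, red, green, blue); there is no depth.
- cams.camera_params(name): a dict with "fx", "fy", "cx", "cy" (pixels), "k1" (the pictures are not rectified: a ray, as slopes to the right and down, at radius r is drawn at 1 + k1 r^2 times it, then the intrinsics apply), "eye" and "orientation" of the camera in the world. Camera axes: x right, y up, looking along -z (the intrinsics and any distortion apply to the point x, -y, -z); pixel columns grow to the right and rows downward; lengths in m; the calibration is good to about 2 mm. A picture is of the moment at which its call begins: read the wrist's pose just before it. camera_params takes no time and is no camera call; for the wrist camera it gives the pose at the moment of the call.
- r.finish_job(): hands the job in; it is judged then, once.
Trained networks look in the newest picture that a camera, given by its name, has taken for a name from the list of things; names that differ only in an ending like _2 or _b are one class to them, and where a whole thing is asked for, a point or a joint stands for the part that bears it (a point fixed in the world has none). Each returns a list of dicts, best first, with "p" (0 to 1); they miss things now and then, are a little off and sometimes report something else, mostly with a low value. They report only what shows in the picture. A call takes as long as a camera call. They do not tell look-alikes from the thing itself.
- models.find_in(camera, name): "position" ([x, y, z] in m, in world coordinates, good to about 4 mm: the middle of the surface that is visible of it).
- models.masks_of(camera, name): "pixels" (480x640 bool, what is visible of it).
- models.place_of(camera, name): "position" ([x, y, z] in m, in world coordinates, good to about 4 mm: a listed point, or the origin of a listed thing).
The state is a dict: "clock": time; "q": joint angles; "qd": joint speeds; "joint_torque": joint torques, N m; "tool_pos": TCP position; "eef_rot": TCP orientation; "contact_force": force on the tool from outside, world axes, zero at the start; "moment": the same for the moment, N m; "opening": opening from 0.0 (shut) to 1.0 (fully open); "finger_force": force on a finger pad.
Only numpy, scipy, OpenCV 4.12 (cv2) and the standard library are available. Lean on these libraries where they do the work, as an engineer would, in place of code of your own. Each camera call takes 0.05 s, during which the arm holds its last target. There are 200 camera calls.

## Working session

There is one attempt and no reset: what is moved stays moved. The work goes in short steps, Python scripts to look and compute and a tool call to move; the robot and the scene stay as the last step left them, time stands still between calls to the robot, and variables do not carry over. Pictures are saved under pics/ and viewed, at most 13 in all, crops included, and the job is handed in when it is done.

Besides the shell and the picture viewer there is one more tool, called after "Call:" by a JSON object that holds its "op" and its "data". jog_arm: Moves the arm, as the interface text tells. Its arguments: {"type":"object","properties":{"turn":{"type":"array"},"translation":{"type":"array"},"grip":{"type":"array"},"force":{"type":"number"}},"required":["turn","translation","grip"]}

```bash
mkdir -p pics
cat > h.py <<'E'
import numpy as np, cv2
from scipy.spatial.transform import Rotation as R
from plant import r, cams, models
def px(cam,P):
    c=cams.camera_params(cam); 
    p=R.from_quat(c["orientation"]).inv().apply(np.atleast_2d(P)-np.array(c["eye"]))
    s=np.c_[p[:,0]/-p[:,2],-p[:,1]/-p[:,2]]; s=s*(1+c["k1"]*(s**2).sum(1))[:,None]
    return s*[c["fx"],c["fy"]]+[c["cx"],c["cy"]]
def world(cam,uv,z):
    c=cams.camera_params(cam); d=(np.atleast_2d(uv)-[c["cx"],c["cy"]])/[c["fx"],c["fy"]]
    s=d.copy()
    for _ in range(20): s=d/(1+c["k1"]*(s**2).sum(1))[:,None]
    v=R.from_quat(c["orientation"]).apply(np.c_[s[:,0],-s[:,1],-np.ones(len(s))])
    e=np.array(c["eye"]); return e+v*((z-e[2])/v[:,2])[:,None]
def save(im,n): cv2.imwrite("pics/"+n,cv2.cvtColor(im,cv2.COLOR_RGB2BGR))
E
python3 - <<'E'
from h import *
np.set_printoptions(precision=4,suppress=True)
for c in ["scene","top"]:
    im=cams.snapshot(c); save(im,c+"0.png")
    cp=cams.camera_params(c); print(c,cp["eye"],cp["fx"])
    for n in ["station","mould","lamp","block","keeper_pin","keeper_pivot","free_bay","done_block","resin_bottle"]:
        for d in models.place_of(c,n)[:3]: print(n,np.array(d["position"]),round(d["p"],2),px(c,d["position"])[0].astype(int))
s=r.get_state(); print(s["clock"],s["tool_pos"],s["eef_rot"],s["q"])
E
```

```text
scene [0.4166 0.5707 0.7123] 486.94305842377065
station [0.5917 0.2217 0.0026] 0.96 [253 374]
mould [0.5966 0.224  0.0117] 0.92 [249 372]
lamp [0.5958 0.2201 0.182 ] 0.7 [237 308]
lamp [0.5536 0.1784 0.0752] 0.29 [280 331]
block [0.3307 0.1608 0.0008] 0.74 [419 370]
block [0.5935 0.2213 0.0242] 0.69 [251 367]
block [ 0.5023  0.0481 -0.0012] 0.65 [328 299]
keeper_pin [ 0.6644 -0.0082  0.0024] 0.51 [251 261]
keeper_pivot [0.5577 0.2666 0.0524] 0.6 [264 390]
free_bay [ 0.6059 -0.1897  0.0034] 0.73 [302 203]
done_block [ 0.6052 -0.2883  0.0066] 0.91 [311 174]
resin_bottle [ 0.6648 -0.0074  0.0026] 0.87 [251 261]
top [0.4227 0.0078 1.1312] 553.4000623210735
station [0.5963 0.221  0.0005] 0.97 [216 223]
mould [0.5889 0.2231 0.0045] 0.82 [215 226]
lamp [0.5981 0.2248 0.1869] 0.92 [194 206]
block [0.3314 0.166  0.0023] 0.84 [240 353]
block [0.5989 0.2223 0.0284] 0.68 [213 220]
block [ 0.5019  0.0471 -0.0016] 0.56 [300 269]
keeper_pin [0.5559 0.1799 0.0771] 0.82 [230 238]
keeper_pivot [0.5533 0.2607 0.0553] 0.68 [190 240]
free_bay [ 0.6017 -0.1877  0.001 ] 0.82 [414 221]
done_block [ 0.6047 -0.2867  0.0083] 0.83 [462 219]
resin_bottle [ 0.6664 -0.0048  0.0041] 0.89 [325 190]
1.0 [ 0.223  -0.5839  0.2578] [0.9834 0.1814 0.     0.0001] [ 1.2398  0.6891 -0.1946  1.5653  0.1573  0.9025 -0.2151]
```

View pics/top0.png

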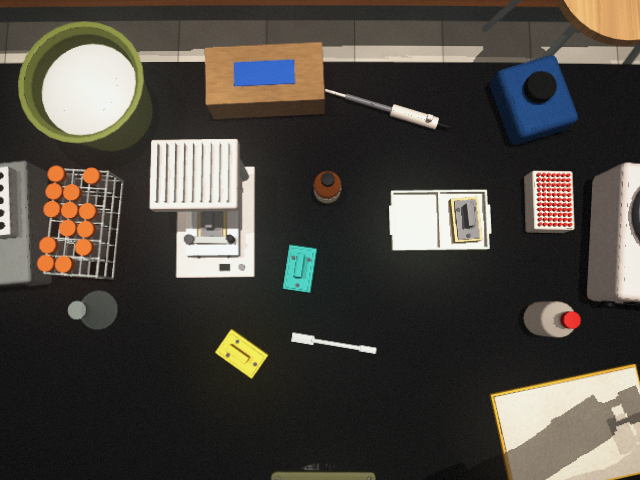

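View pics/scene0.png

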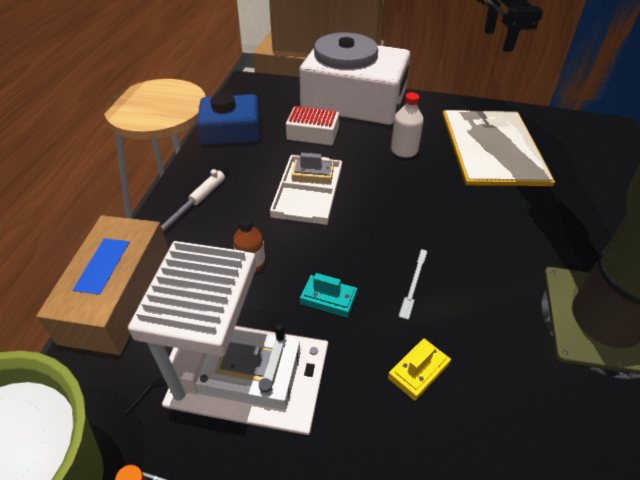

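The top view shows these candidates for the block: yellow (240,353), turquoise (300,269), the finished one in the tray (466,219), and the yellowish one with a grey plate in the mould (212,222). By the description it's the one in the mould. Next I'll get the yaws and one close crop.

Run:
```python
from h import *
np.set_printoptions(precision=4,suppress=True)
im=cams.snapshot("top")
cr=cv2.resize(im[130:285,140:265],None,fx=3.8,fy=3.8,interpolation=cv2.INTER_CUBIC); save(cr,"crop1.png")
m=models.masks_of("top","station")[0]["pixels"]
def line(pts,z):
    w=world("top",pts,z)[:,:2]; c=w.mean(0); u,s,v=np.linalg.svd(w-c); k=v[0]; 
    res=(w-c)@v[1]; g=abs(res)<2*np.std(res)+1e-6; w=w[g]; c=w.mean(0); v=np.linalg.svd(w-c)[2]
    return c,v[0],np.std((w-c)@v[1])
cols=range(184,248); print("front",line(np.array([[c,np.where(m[:,c])[0].max()+.5] for c in cols]),0.012))
rows=range(215,272)
print("right",line(np.array([[np.where(m[q])[0].max()+.5,q] for q in rows]),0.012)); print("left",line(np.array([[np.where(m[q])[0].min()-.5,q] for q in rows]),0.012))
g=models.masks_of("top","free_bay"); print(len(g))
gray=(im.min(2)>110).astype(np.uint8); t=np.zeros_like(gray); t[180:260,380:500]=gray[180:260,380:500]
rows=range(197,244); cols=range(397,484)
print("trayL",line(np.array([[np.where(t[q])[0].min()-.5,q] for q in rows]),.02)); print("trayR",line(np.array([[np.where(t[q])[0].max()+.5,q] for q in rows]),.02))
print("trayfar",line(np.array([[c,np.where(t[:,c])[0].min()-.5] for c in cols]),.02)); print("traynear",line(np.array([[c,np.where(t[:,c])[0].max()+.5] for c in cols]),.02))
l=models.masks_of("top","lamp")[0]["pixels"]; print("lampfront",line(np.array([[c,np.where(l[:,c])[0].max()+.5] for c in range(156,232)]),.185))
```

```text
front (array([0.4841, 0.2183]), array([-0.0044,  1.    ]), np.float64(2.015139902137861e-06))
right (array([0.558 , 0.1417]), array([-1.    ,  0.0087]), np.float64(0.0005463069199289806))
left (array([0.5575, 0.3001]), array([-0.9995, -0.0321]), np.float64(6.7020933100924675e-06))
1
trayL (array([ 0.6019, -0.1343]), array([-0.9999, -0.0158]), np.float64(0.0023466108811891675))
trayR (array([ 0.6027, -0.3385]), array([-1.    ,  0.0034]), np.float64(0.002348012645990224))
trayfar (array([ 0.6654, -0.2384]), array([ 0.0045, -1.    ]), np.float64(7.0274535448103176e-06))
traynear (array([ 0.5421, -0.2358]), array([ 0.0179, -0.9998]), np.float64(0.0006828385449211268))
lampfront (array([0.5897, 0.2271]), array([ 0.016 , -0.9999]), np.float64(0.0006092980589665916))
```

View pics/crop1.png

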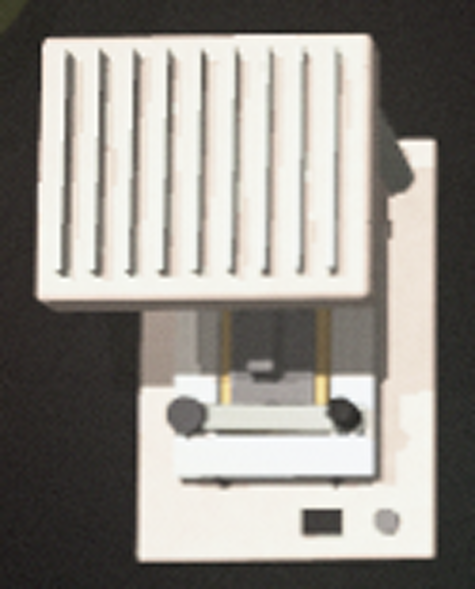

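The crop shows the keeper bar with its pivot head on the left at (185,413) and its black pin on the right at (345,413). Behind it is the grey plate with yellowish edges and the rib, partly under the lamp. That is the right block. Estimates: station (0.594, 0.221) with yaw about 0.01, pin (0.556, 0.179), bay (0.604, -0.188).

```bash
cat >> h.py <<'E'
L=np.deg2rad(40)
def RT(yaw=0,lean=L):
    c,s=np.cos(lean),np.sin(lean)
    return R.from_euler('z',yaw)*R.from_matrix(np.array([[c,0,s],[0,-1,0],[s,0,-c]]).T)
def plan(wps):
    s=r.get_state(); R0=R.from_quat(s["eef_rot"]); p0=np.array(s["tool_pos"])
    print("clock",s["clock"],"p",p0.round(4))
    for p,Rt in wps: print("turn",(R0.inv()*Rt).as_rotvec().round(3).tolist(),"trans",R0.inv().apply(np.array(p)-p0).round(4).tolist())
E
python3 - <<'E'
from h import *
a=RT(0.01)
plan([((.45,-.15,.33),a),((.476,.180,.20),a)])
E
```

```text
clock 1.2 p [ 0.223  -0.5839  0.2578]
turn [-0.124, 0.691, 0.34] trans [0.3669, -0.3243, -0.0723]
turn [-0.124, 0.691, 0.34] trans [0.5089, -0.6234, 0.0577]
```

Call:
{"op": "jog_arm", "data": {"turn": [[-0.124, 0.691, 0.34], [-0.124, 0.691, 0.34], [-0.124, 0.691, 0.34], [-0.124, 0.691, 0.34], [-0.124, 0.691, 0.34], [-0.124, 0.691, 0.34], [-0.124, 0.691, 0.34], [-0.124, 0.691, 0.34], [-0.124, 0.691, 0.34]], "translation": [[0.367, -0.324, -0.072], [0.367, -0.324, -0.072], [0.367, -0.324, -0.072], [0.367, -0.324, -0.072], [0.367, -0.324, -0.072], [0.367, -0.324, -0.072], [0.367, -0.324, -0.072], [0.367, -0.324, -0.072], [0.367, -0.324, -0.072]], "grip": [0.65, 0.65, 0.65, 0.65, 0.65, 0.65, 0.65, 0.65, 0.65], "force": 8}}

```text
clock: 2.33
tool_pos: [0.4549, -0.1612, 0.3691]
eef_rot: [0.947, 0.009, 0.321, -0.012]
contact_force: [0.6, 0.1, -0.3]
opening: 0.352
finger_force: 0.0
```

Run:
```python
from h import *
s=r.get_state(); print(s["q"],s["opening"],R.from_quat(s["eef_rot"]).as_matrix().round(3).tolist())
plan([((.476,.180,.20),RT(.01))])
```

```text
[ 1.0222705   0.27273996 -0.77123421  2.30287489 -0.99958654  0.04340398
 -0.23354236] 0.35160842553587834 [[0.794, 0.025, 0.608], [0.01, -1.0, 0.028], [0.608, -0.016, -0.794]]
clock 2.325 p [ 0.4549 -0.1612  0.3691]
turn [-0.022, 0.044, 0.002] trans [-0.0827, -0.3379, 0.1565]
```

Call:
{"op": "jog_arm", "data": {"turn": [[-0.022, 0.044, 0.002], [-0.022, 0.044, 0.002], [-0.022, 0.044, 0.002], [-0.022, 0.044, 0.002], [-0.022, 0.044, 0.002], [-0.022, 0.044, 0.002], [-0.022, 0.044, 0.002], [-0.022, 0.044, 0.002]], "translation": [[-0.083, -0.338, 0.157], [-0.083, -0.338, 0.157], [-0.083, -0.338, 0.157], [-0.083, -0.338, 0.157], [-0.083, -0.338, 0.157], [-0.083, -0.338, 0.157], [-0.083, -0.338, 0.157], [-0.083, -0.338, 0.157]], "grip": [0.65, 0.65, 0.65, 0.65, 0.65, 0.65, 0.65, 0.65]}}

```text
clock: 3.32
tool_pos: [0.4883, 0.0296, 0.3811]
eef_rot: [0.951, 0.002, 0.309, -0.0]
contact_force: [0.5, 0.2, -0.2]
opening: 0.352
finger_force: 0.0
```

Run:
```python
from h import *
np.set_printoptions(precision=4,suppress=True)
s=r.get_state(); print(s["q"],s["tool_pos"],R.from_quat(s["eef_rot"]).as_matrix().round(3).tolist())
im=cams.snapshot("wrist"); save(im,"w1.png")
for n in ["keeper_pin","keeper_pivot","block","mould","station"]:
    for d in models.place_of("wrist",n)[:2]: print(n,np.array(d["position"]),round(d["p"],2),px("wrist",d["position"])[0].astype(int))
plan([((.476,.180,.20),RT(.01))])
```

```text
[-0.7786  0.2027  0.674   2.3339 -0.9996  0.0433 -0.7337] [0.4883 0.0296 0.3811] [[0.809, 0.005, 0.588], [0.005, -1.0, 0.002], [0.588, 0.001, -0.809]]
keeper_pin [0.5551 0.1834 0.0731] 0.47 [182 310]
keeper_pivot [ 0.6661 -0.0058  0.0003] 0.64 [348 240]
keeper_pivot [0.5532 0.2653 0.0508] 0.61 [111 315]
block [0.5983 0.2195 0.0234] 0.79 [163 284]
block [0.4993 0.0482 0.0021] 0.73 [302 371]
station [0.5944 0.2219 0.0007] 0.85 [165 292]
station [0.5962 0.2207 0.0223] 0.63 [160 287]
clock 3.625 p [0.488  0.0277 0.3806]
turn [0.005, 0.07, -0.004] trans [-0.1153, -0.1527, 0.1392]
```

View pics/w1.png

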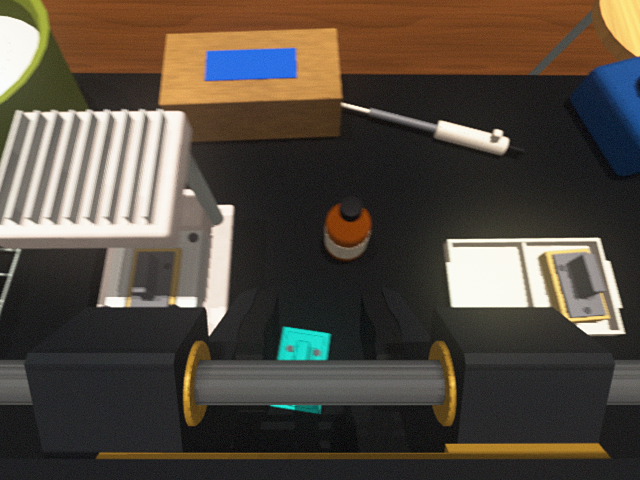

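The wrist view shows the lamp at (90,170), the mould and block at (155,285), the turquoise look-alike at (300,365) and the tray at (530,285). Joints 5 and 6 are at their limits, so leaning needs the other wrist branch (q5 near π). I'll fit the arm's kinematics to plan the flip.

Run:
```python
from h import *
from scipy.optimize import least_squares
np.set_printoptions(precision=4,suppress=True)
s=r.get_state()
D=[([1.2398,.6891,-.1946,1.5653,.1573,.9025,-.2151],[.223,-.5839,.2578],[.9834,.1814,0,.0001]),
([1.0222705,.27273996,-.77123421,2.30287489,-.99958654,.04340398,-.23354236],[.4549,-.1612,.3691],[.947,.009,.321,-.012]),
(s["q"],s["tool_pos"],s["eef_rot"])]
import itertools
best=[]
for sg in itertools.product([1,-1],repeat=4):   # signs of z-joints
  for sy in itertools.product([1,-1],repeat=2):
    def F(q):
        z1,z3,z5,z7=[a*b for a,b in zip(sg,[q[0],q[2],q[4],q[6]])]
        return R.from_euler('z',z1)*R.from_euler('y',q[1]),R.from_euler('z',z3)*R.from_euler('y',sy[0]*q[3]),R.from_euler('z',z5)*R.from_euler('y',sy[1]*q[5])*R.from_euler('z',z7)
    Rs=[]
    for q,p,o in D:
        A,B,C=F(q); Rs.append(((A*B*C),R.from_quat(o)))
    # R_o = Rz(b) M Rz(t)
    f=lambda x:np.concatenate([((R.from_euler('z',x[0])*M*R.from_euler('z',x[1])).inv()*o).as_rotvec() for M,o in Rs])
    for x0 in itertools.product([0,1.57,3.14,-1.57],[0,1.57,3.14,-1.57]):
        u=least_squares(f,x0); best.append((u.cost,sg,sy,u.x))
best.sort(key=lambda t:t[0])
for b in best[:6]: print(b)
```

```text
(np.float64(2.50301519709647e-07), (-1, -1, -1, -1), (1, 1), array([0.0006, 1.5716]))
(np.float64(2.503015197096653e-07), (-1, -1, -1, -1), (1, 1), array([0.0006, 1.5716]))
(np.float64(2.5030151970968885e-07), (-1, -1, -1, -1), (1, 1), array([0.0006, 1.5716]))
(np.float64(2.5030151970969255e-07), (-1, -1, -1, -1), (1, 1), array([0.0006, 1.5716]))
(np.float64(2.5030151970972887e-07), (-1, -1, -1, -1), (1, 1), array([0.0006, 1.5716]))
(np.float64(2.503015197097289e-07), (-1, -1, -1, -1), (1, 1), array([0.0006, 1.5716]))
```

```bash
cat >> h.py <<'E'
from scipy.optimize import least_squares
lo=np.array([-3.01,-.46,-1.47,.13,-1,.04,-2.66]);hi=np.array([3.01,2.08,1.51,2.56,4.14,2.09,2.66])
E_=R.from_euler
def fk(q,x):
    A=E_('z',-q[0])*E_('y',q[1]); B=A*E_('z',-q[2]); B2=B*E_('y',q[3]); C=B2*E_('z',-q[4])*E_('y',q[5]); T=C*E_('z',-q[6]+np.pi/2)
    H,a,b,d,e1,e2,e3=x
    return np.array([0,0,H])+B.apply([e1,0,a])+B2.apply([e2,0,b])+C.apply([e3,0,d]),T
E
python3 - <<'E'
from h import *
np.set_printoptions(precision=4,suppress=True)
s=r.get_state()
D=[([1.2398,.6891,-.1946,1.5653,.1573,.9025,-.2151],[.223,-.5839,.2578]),
([1.0222705,.27273996,-.77123421,2.30287489,-.99958654,.04340398,-.23354236],[.4549,-.1612,.3691]),
([-0.7786,0.2027,0.674,2.3339,-0.9996,0.0433,-0.7337],[0.4883,0.0296,0.3811]),(s["q"],s["tool_pos"])]
f4=lambda x:np.concatenate([fk(q,np.r_[x,0,0,0])[0]-p for q,p in D])
u=least_squares(f4,[.4,.45,.43,.25]); print(u.x,np.abs(u.fun).max())
f7=lambda x:np.concatenate([fk(q,x)[0]-p for q,p in D]+[1e-3*x[4:]])
v=least_squares(f7,[.4,.45,.43,.25,0,0,0]); print(v.x,np.abs(v.fun).max())
x=v.x if np.abs(u.fun).max()>.003 else np.r_[u.x,0,0,0]
np.save("x.npy",x)
mid=(lo+hi)/2
for nm,p in [("pre",(.476,.18,.2)),("pin",(.556,.179,.083)),("rib",(.595,.221,.076)),("stop",(.4765,.29,.083))]:
  for k in (0,1):
    Rt=RT(.01)*E_('z',k*np.pi); best=None
    for q5 in (0,1.57,3.1):
      for q3 in (-.7,0,.7):
        q0=np.array([-.35,.7,q3,1.9,q5,.5,0 ])
        g=least_squares(lambda q:np.r_[10*(fk(q,x)[0]-p),(fk(q,x)[1].inv()*Rt).as_rotvec(),.001*(q-mid)*[.5,0,1,0,0,0,.5]],q0,bounds=(lo,hi))
        if best is None or g.cost<best.cost: best=g
    print(nm,k,best.cost.round(6),best.x, np.abs(best.fun[:6]).max().round(4))
E
```

```text
[0.3426 0.5699 0.3381 0.3155] 0.04140952467289699
[ 0.346   0.8078  0.3571  0.6818 -0.3022 -0.0046 -0.0655] 0.021541672175213578
pre 0 0.004798 [-0.9017  0.7237  0.5533  2.56    3.1415  0.5812  0.9988] 0.0809
pre 1 0.004799 [-0.9017  0.7237  0.5532  2.56    3.1413  0.5812 -2.1427] 0.0809
pin 0 0.020318 [-0.7238  1.0188  0.4344  2.56    3.1416  0.8023  0.9794] 0.1651
pin 1 0.020319 [-0.7238  1.0188  0.4343  2.56    3.1414  0.8023 -2.1621] 0.1651
rib 0 0.009669 [-0.7636  1.0783  0.456   2.56    3.1415  0.9027  0.9226] 0.1095
rib 1 0.00967 [-0.7637  1.0783  0.4559  2.56    3.1413  0.9027 -2.2189] 0.1095
stop 0 0.007616 [-1.1642  1.1022  0.633   2.56    3.1415  0.7534  0.6073] 0.0999
stop 1 0.007617 [-1.1642  1.1022  0.6329  2.56    3.1413  0.7534 -2.5342] 0.0999
```

```bash
cat > sweep.py <<'E'
from h import *
def Rq(q):
    return E_('z',-q[0])*E_('y',q[1])*E_('z',-q[2])*E_('y',q[3])*E_('z',-q[4])*E_('y',q[5])*E_('z',-q[6]+np.pi/2)
def sweep(pts):
    s=r.get_state(); q=np.array(s["q"]); R0=R.from_quat(s["eef_rot"]); print(q.round(3), (R0.inv()*Rq(q)).magnitude().round(4), s["clock"])
    prev=R0
    for a in pts:
        g=q.copy(); g[4:]=a; T=Rq(g); print((R0.inv()*T).as_rotvec().round(2).tolist(), "rows",(prev.inv()*T).magnitude()/.18); prev=T
    np.save("log.npy",np.r_[np.load("log.npy") if __import__("os").path.exists("log.npy") else np.zeros((0,10)),[np.r_[q,s["tool_pos"]]]])
E
python3 - <<'E'
from sweep import *
sweep([(-1,.4,-.73),(-.55,.4,-.5),(-.1,.4,-.3),(.35,.4,-.1),(.8,.4,.1)])
E
```

```text
Traceback (most recent call last):
  File "sweep.py", line 5, in sweep
    s=r.get_state(); q=np.array(s["q"]); R0=R.from_quat(s["eef_rot"]); print(q.round(3), (R0.inv()*Rq(q)).magnitude().round(4), s["clock"])
                                                                                         ^^^^^^^^^^^^^^^^^^^^^^^^^^^^^^^^^^
AttributeError: 'float' object has no attribute 'round'
```

```bash
sed -i 's/(R0.inv()\*Rq(q)).magnitude().round(4)/(R0.inv()*Rq(q)).magnitude()/' sweep.py
python3 - <<'E'
from sweep import *
sweep([(-1,.4,-.73),(-.55,.4,-.5),(-.1,.4,-.3),(.35,.4,-.1),(.8,.4,.1)])
E
```

```text
[-0.767  0.202  0.666  2.335 -1.     0.043 -0.731] 6.013636428052618e-16 3.625
[0.27, -0.24, -0.0] rows 1.9833468703126846
[0.23, -0.29, -0.67] rows 3.709858405940485
[0.2, -0.35, -1.31] rows 3.549420176083444
[0.17, -0.43, -1.94] rows 3.549420176083443
[0.14, -0.54, -2.57] rows 3.549420176083446
```

Call:
{"op": "jog_arm", "data": {"turn": [[0.27, -0.24, 0], [0.27, -0.24, 0], [0.27, -0.24, 0], [0.23, -0.29, -0.67], [0.23, -0.29, -0.67], [0.23, -0.29, -0.67], [0.23, -0.29, -0.67], [0.2, -0.35, -1.31], [0.2, -0.35, -1.31], [0.2, -0.35, -1.31], [0.2, -0.35, -1.31], [0.17, -0.43, -1.94], [0.17, -0.43, -1.94], [0.17, -0.43, -1.94], [0.17, -0.43, -1.94], [0.14, -0.54, -2.57], [0.14, -0.54, -2.57], [0.14, -0.54, -2.57], [0.14, -0.54, -2.57]], "translation": [[0, 0, 0], [0, 0, 0], [0, 0, 0], [0, 0, 0], [0, 0, 0], [0, 0, 0], [0, 0, 0], [0, 0, 0], [0, 0, 0], [0, 0, 0], [0, 0, 0], [0, 0, 0], [0, 0, 0], [0, 0, 0], [0, 0, 0], [0, 0, 0], [0, 0, 0], [0, 0, 0], [0, 0, 0]], "grip": [0.65, 0.65, 0.65, 0.65, 0.65, 0.65, 0.65, 0.65, 0.65, 0.65, 0.65, 0.65, 0.65, 0.65, 0.65, 0.65, 0.65, 0.65, 0.65]}}

```text
clock: 6.0
tool_pos: [0.4879, 0.0266, 0.3801]
eef_rot: [0.3, 0.916, -0.112, 0.243]
contact_force: [-0.2, -0.1, -0.2]
opening: 0.348
finger_force: 0.0
```

Run:
```python
from sweep import *
sweep([(.8,.4,.1),(1.25,.4,.3),(1.7,.4,.5),(2.15,.4,.7),(2.6,.4,.85),(3.1,.4,1)])
```

```text
[-0.965  0.33   0.698  2.116  0.508  0.555  0.209] 2.0407899217551515e-16 6.0
[-0.13, -0.16, -0.15] rows 1.4094982808940137
[-0.06, -0.37, -0.75] rows 3.5494201760834443
[0.06, -0.58, -1.34] rows 3.549420176083444
[0.24, -0.79, -1.92] rows 3.549420176083443
[0.46, -1.0, -2.44] rows 3.283353061621627
[-0.7, 1.12, 2.67] rows 3.5598386008625065
```

Call:
{"op": "jog_arm", "data": {"turn": [[-0.06, -0.37, -0.75], [-0.06, -0.37, -0.75], [-0.06, -0.37, -0.75], [-0.06, -0.37, -0.75], [0.06, -0.58, -1.34], [0.06, -0.58, -1.34], [0.06, -0.58, -1.34], [0.06, -0.58, -1.34], [0.24, -0.79, -1.92], [0.24, -0.79, -1.92], [0.24, -0.79, -1.92], [0.24, -0.79, -1.92], [0.46, -1.0, -2.44], [0.46, -1.0, -2.44], [0.46, -1.0, -2.44], [0.46, -1.0, -2.44], [-0.7, 1.12, 2.67], [-0.7, 1.12, 2.67], [-0.7, 1.12, 2.67], [-0.7, 1.12, 2.67]], "translation": [[0, 0, 0], [0, 0, 0], [0, 0, 0], [0, 0, 0], [0, 0, 0], [0, 0, 0], [0, 0, 0], [0, 0, 0], [0, 0, 0], [0, 0, 0], [0, 0, 0], [0, 0, 0], [0, 0, 0], [0, 0, 0], [0, 0, 0], [0, 0, 0], [0, 0, 0], [0, 0, 0], [0, 0, 0], [0, 0, 0]], "grip": [0.65, 0.65, 0.65, 0.65, 0.65, 0.65, 0.65, 0.65, 0.65, 0.65, 0.65, 0.65, 0.65, 0.65, 0.65, 0.65, 0.65, 0.65, 0.65, 0.65]}}

```text
clock: 8.5
tool_pos: [0.5235, 0.0329, 0.4093]
eef_rot: [0.767, -0.373, 0.483, -0.198]
contact_force: [-0.7, 0.1, 0.4]
opening: 0.35
finger_force: 0.0
```

Run:
```python
from sweep import *
sweep([])
L_=np.load("log.npy")
L_=np.r_[L_,[[1.2398,.6891,-.1946,1.5653,.1573,.9025,-.2151,.223,-.5839,.2578],[1.0222705,.27273996,-.77123421,2.30287489,-.99958654,.04340398,-.23354236,.4549,-.1612,.3691]]]
def f(x):
    o=[]
    for w in L_:
        o.append(fk(w[:7],x)[0]-w[7:])
    return np.concatenate(o+[1e-3*x[4:]])
for x0 in ([.3,.3,.35,.3,.05,-.08,.08],[.35,.4,.4,.2,0,0,0],[.27,.3,.34,.27,-.05,.08,-.08]):
    v=least_squares(f,x0); print(v.x.round(4),np.abs(v.fun).max())
plan([((.47,.180,.23),RT(.01))])
R0=R.from_quat(r.get_state()["eef_rot"]); print(R0.as_matrix().round(2))
```

```text
[ 0.518  0.6   -1.473  2.559  2.038  1.37   1.496] 1.0299525296675035e-15 8.5
[ 0.4214  0.5724  0.3697  0.4057 -0.0826  0.0172 -0.0515] 0.04356349220386915
[ 0.4214  0.5724  0.3697  0.4057 -0.0826  0.0172 -0.0515] 0.04356349194854123
[ 0.4214  0.5724  0.3697  0.4057 -0.0826  0.0172 -0.0515] 0.04356349158017073
clock 8.5 p [0.5235 0.0329 0.4093]
turn [-0.115, -0.402, -0.876] trans [-0.2323, 0.0447, 0.0257]
[[ 0.26 -0.38  0.89]
 [-0.76 -0.64 -0.06]
 [ 0.59 -0.66 -0.45]]
```

Run:
```python
from sweep import *
plan([((.48,.1,.36),RT(.01)),((.47,.17,.24),RT(.01))])
```

```text
clock 8.5 p [0.5235 0.0329 0.4093]
turn [-0.115, -0.402, -0.876] trans [-0.0916, 0.0061, -0.02]
turn [-0.115, -0.402, -0.876] trans [-0.2188, 0.0445, 0.0217]
```

Call:
{"op": "jog_arm", "data": {"turn": [[-0.115, -0.402, -0.876], [-0.115, -0.402, -0.876], [-0.115, -0.402, -0.876], [-0.115, -0.402, -0.876], [-0.115, -0.402, -0.876], [-0.115, -0.402, -0.876], [-0.115, -0.402, -0.876], [-0.115, -0.402, -0.876]], "translation": [[-0.092, 0.006, -0.02], [-0.092, 0.006, -0.02], [-0.092, 0.006, -0.02], [-0.092, 0.006, -0.02], [-0.092, 0.006, -0.02], [-0.092, 0.006, -0.02], [-0.092, 0.006, -0.02], [-0.092, 0.006, -0.02]], "grip": [0.65, 0.65, 0.65, 0.65, 0.65, 0.65, 0.65, 0.65]}}

```text
clock: 9.5
tool_pos: [0.4795, 0.1025, 0.3597]
eef_rot: [0.94, 0.005, 0.342, -0.003]
contact_force: [0.3, -0.6, 0.8]
opening: 0.346
finger_force: 0.0
```

Run:
```python
from sweep import *
sweep([])
print(R.from_quat(r.get_state()["eef_rot"]).as_matrix().round(2))
plan([((.47,.175,.23),RT(.01))])
L_=np.load("log.npy")
L_=np.r_[L_,[[1.2398,.6891,-.1946,1.5653,.1573,.9025,-.2151,.223,-.5839,.2578],[1.0222705,.27273996,-.77123421,2.30287489,-.99958654,.04340398,-.23354236,.4549,-.1612,.3691]]]
# general linear fit
A=[];b=[]
for w in L_:
    q=w[:7]; F=R.identity(); Ms=[np.array([[0],[0],[1.]])]
    for ax,a in [('z',-q[0]),('y',q[1]),('z',-q[2]),('y',q[3]),('z',-q[4]),('y',q[5]),('z',-q[6])]:
        F=F*E_(ax,a); Ms.append(F.as_matrix())
    A.append(np.hstack(Ms)); b.append(w[7:])
A=np.vstack(A);b=np.concatenate(b)
from sklearn import __version__ if False else None
```

```text
File "<stdin>", line 15
    from sklearn import __version__ if False else None
                                    ^^
SyntaxError: invalid syntax
```

Run:
```python
from sweep import *
sweep([])
plan([((.47,.178,.20),RT(.01))])
```

```text
[ 0.405  0.425 -1.265  2.369  1.631  0.824  2.655] 5.102202326390046e-16 9.5
clock 9.5 p [0.4795 0.1025 0.3597]
turn [-0.003, -0.0, -0.001] trans [-0.1094, -0.0751, 0.1169]
```

Call:
{"op": "jog_arm", "data": {"turn": [[-0.003, 0, 0], [-0.003, 0, 0], [-0.003, 0, 0], [-0.003, 0, 0], [-0.003, 0, 0]], "translation": [[-0.109, -0.075, 0.117], [-0.109, -0.075, 0.117], [-0.109, -0.075, 0.117], [-0.109, -0.075, 0.117], [-0.109, -0.075, 0.117]], "grip": [0.65, 0.65, 0.65, 0.65, 0.65]}}

```text
clock: 10.12
tool_pos: [0.4704, 0.1788, 0.2014]
eef_rot: [0.94, 0.005, 0.342, -0.003]
contact_force: [0.2, 0.4, 0.9]
opening: 0.352
finger_force: 0.0
```

Run:
```python
from sweep import *
np.set_printoptions(precision=4,suppress=True)
sweep([])
im=cams.snapshot("wrist"); save(im,"w2.png")
for n in ["keeper_pin","keeper_pivot","block","mould","station"]:
    for d in models.place_of("wrist",n)[:1]: print(n,np.array(d["position"]),round(d["p"],2),px("wrist",d["position"])[0].astype(int))
plan([((.556,.179,.083),RT(.01))])
```

```text
[-0.107  0.888 -1.102  2.529  1.919  1.351  2.067] 8.072124775754506e-16 10.125
keeper_pin [0.5542 0.1855 0.073 ] 0.61 [308 257]
keeper_pivot [0.5544 0.2632 0.0527] 0.95 [204 267]
block [0.5987 0.2229 0.018 ] 0.83 [267 234]
clock 10.425 p [0.4712 0.1786 0.2024]
turn [-0.001, -0.004, -0.002] trans [-0.0123, 0.0006, 0.146]
```

View pics/w2.png

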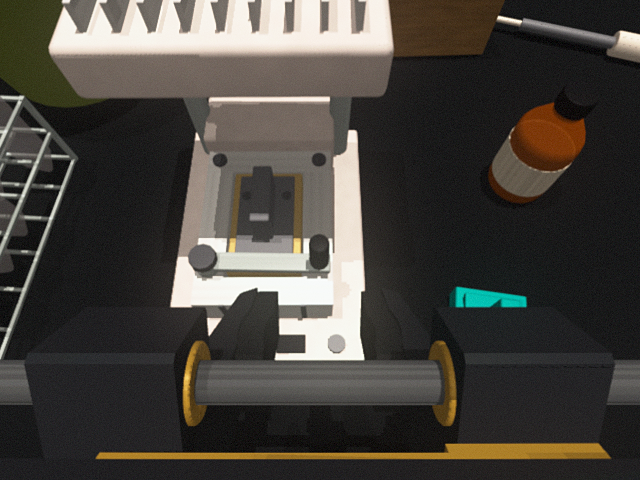

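Run:
```python
from h import *
np.set_printoptions(precision=4,suppress=True)
for uv,z in [((319,239),.0925),((319,266),.0585),((203,257),.0665),((262,168),.083),((262,212),.083),((258,241),.051),((193,280),.046),((333,280),.046),((230,250),.0510),((302,250),.051),((172,308),.012),((367,360),.012)]:
    print(uv,z,world("wrist",uv,z)[0])
im=cv2.imread("pics/w2.png")[150:290,170:370]; cv2.imwrite("pics/c2.png",cv2.resize(im,None,fx=4,fy=4,interpolation=cv2.INTER_CUBIC))
```

```text
(319, 239) 0.0925 [0.5587 0.1787 0.0925]
(319, 266) 0.0585 [0.553  0.1787 0.0585]
(203, 257) 0.0665 [0.5561 0.2614 0.0665]
(262, 168) 0.083 [0.621  0.2215 0.083 ]
(262, 212) 0.083 [0.5839 0.219  0.083 ]
(258, 241) 0.051 [0.5761 0.2256 0.051 ]
(193, 280) 0.046 [0.546  0.2728 0.046 ]
(333, 280) 0.046 [0.5468 0.1682 0.046 ]
(230, 250) 0.051 [0.5685 0.2463 0.051 ]
(302, 250) 0.051 [0.5689 0.1917 0.051 ]
(172, 308) 0.012 [0.5339 0.2976 0.012 ]
(367, 360) 0.012 [0.4942 0.1414 0.012 ]
```

View pics/c2.png

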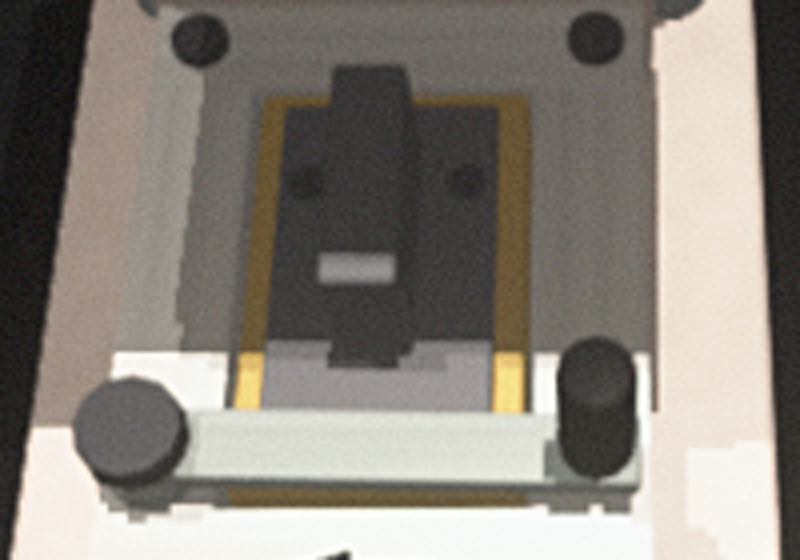

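The crop shows the pin top at (597,372), the pivot head at (130,430), and the rib spanning x 0.575–0.621 at y 0.221. That all agrees with the first estimates. Next I go in along the tool axis and grip the pin lightly.

Call:
{"op": "jog_arm", "data": {"turn": [[0, -0.004, 0], [0, -0.004, 0], [0, -0.004, 0], [0, -0.004, 0], [0, -0.004, 0], [0, -0.004, 0], [0, -0.004, 0], [0, -0.004, 0], [0, -0.004, 0]], "translation": [[-0.013, 0, 0.05], [-0.013, 0, 0.1], [-0.013, 0, 0.13], [-0.013, 0, 0.145], [-0.013, 0, 0.145], [-0.013, 0, 0.145], [-0.013, 0, 0.145], [-0.013, 0, 0.145], [-0.013, 0, 0.145]], "grip": [0.65, 0.65, 0.65, 0.65, 0.65, 0.95, 0.95, 0.95, 0.95], "force": 6}}

```text
clock: 11.55
tool_pos: [0.5539, 0.1804, 0.0818]
eef_rot: [0.94, 0.005, 0.341, -0.002]
contact_force: [-1.2, -2.6, 5.6]
opening: 0.157
finger_force: 6.0
```

Run:
```python
from sweep import *
sweep([])
p0=np.array(r.get_state()["tool_pos"])
R0=R.from_quat(r.get_state()["eef_rot"])
piv=np.array([.556,.262])
v=p0[:2]-piv; print("radius",np.hypot(*v),np.arctan2(v[0],v[1]))
ang0=np.arctan2(-v[0],-v[1]); print("joint",ang0)
rad=.084
for t in [.2,.4,.6,.8,1.0,1.2,1.4,1.6,1.75,1.9,1.96]:
    P=np.array([piv[0]-rad*np.sin(t),piv[1]-rad*np.cos(t),p0[2]]); print(t,R0.inv().apply(P-p0).round(3).tolist())
```

```text
[-0.034  1.175 -0.943  2.341  2.222  1.382  2.188] 5.924916232247897e-16 11.55
radius 0.08165700535910687 -3.1156500783679335
joint 0.025942575221859766
0.2 [-0.011, 0.001, -0.009]
0.4 [-0.023, -0.005, -0.02]
0.6 [-0.035, -0.013, -0.029]
0.8 [-0.044, -0.024, -0.037]
1.0 [-0.052, -0.037, -0.044]
1.2 [-0.058, -0.052, -0.048]
1.4 [-0.061, -0.068, -0.051]
1.6 [-0.062, -0.085, -0.052]
1.75 [-0.061, -0.097, -0.051]
1.9 [-0.059, -0.11, -0.049]
1.96 [-0.057, -0.114, -0.048]
```

Call:
{"op": "jog_arm", "data": {"turn": [[0, 0, 0], [0, 0, 0], [0, 0, 0], [0, 0, 0], [0, 0, 0], [0, 0, 0], [0, 0, 0], [0, 0, 0], [0, 0, 0], [0, 0, 0], [0, 0, 0], [0, 0, 0], [0, 0, 0], [0, 0, 0], [0, 0, 0], [0, 0, 0], [0, 0, 0], [0, 0, 0], [0, 0, 0], [0, 0, 0]], "translation": [[-0.005, 0.001, -0.006], [-0.01, 0.001, -0.01], [-0.016, -0.001, -0.016], [-0.022, -0.005, -0.021], [-0.028, -0.009, -0.026], [-0.034, -0.013, -0.03], [-0.039, -0.018, -0.034], [-0.043, -0.024, -0.038], [-0.047, -0.03, -0.042], [-0.051, -0.037, -0.045], [-0.054, -0.044, -0.047], [-0.057, -0.052, -0.049], [-0.059, -0.06, -0.051], [-0.06, -0.068, -0.052], [-0.061, -0.077, -0.053], [-0.061, -0.085, -0.053], [-0.06, -0.097, -0.052], [-0.058, -0.11, -0.05], [-0.056, -0.115, -0.049], [-0.056, -0.115, -0.049]], "grip": [0.95, 0.95, 0.95, 0.95, 0.95, 0.95, 0.95, 0.95, 0.95, 0.95, 0.95, 0.95, 0.95, 0.95, 0.95, 0.95, 0.95, 0.95, 0.95, 0.95]}}

```text
clock: 14.05
tool_pos: [0.4775, 0.2909, 0.0822]
eef_rot: [0.941, 0.005, 0.339, 0.002]
contact_force: [-7.8, -12.6, 4.6]
opening: 0.154
finger_force: 6.1
```

Run:
```python
from sweep import *
np.set_printoptions(precision=4,suppress=True)
sweep([])
im=cams.snapshot("wrist"); save(im,"w3.png"); im=cams.snapshot("top")
for n in ["keeper_pin","keeper_pivot"]:
  for c in ("wrist","top"):
    for d in models.place_of(c,n)[:2]: print(n,c,np.array(d["position"]),round(d["p"],2))
p0=np.array(r.get_state()["tool_pos"]); v=p0[:2]-[.556,.262]; print(np.hypot(*v),np.arctan2(-v[0],-v[1]))
save(cv2.resize(im[190:300,130:290],None,fx=4,fy=4,interpolation=cv2.INTER_CUBIC),"c3.png")
```

```text
[-0.337  1.207 -1.017  2.322  2.008  1.541  2.016] 3.6671896638183617e-16 14.05
keeper_pin wrist [0.4755 0.2927 0.0691] 0.94
keeper_pin top [ 0.6008 -0.1881 -0.0011] 0.43
keeper_pivot wrist [0.5539 0.2636 0.0485] 0.75
keeper_pivot wrist [0.5964 0.2213 0.0216] 0.32
0.08364498513411199 1.9229968996250424
```

View pics/w3.png

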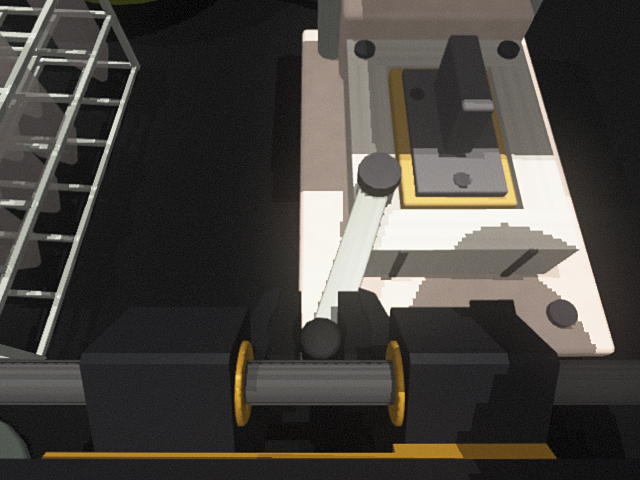

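The view shows the bar at its stop, with the pivot at (378,175) and the pin at (320,338) between the fingers, and the block clear. The 12 N side force also says it is on the stop. I'll release and back off.

Call:
{"op": "jog_arm", "data": {"turn": [[0, 0, 0], [0, 0, 0], [0, 0, 0], [0, 0, 0], [0, 0, 0]], "translation": [[0, 0, 0], [0, 0, 0], [0, 0, -0.04], [0, 0, -0.1], [0, 0, -0.1]], "grip": [0.65, 0.65, 0.65, 0.65, 0.65]}}

```text
clock: 14.98
tool_pos: [0.4128, 0.2977, 0.1629]
eef_rot: [0.94, 0.006, 0.341, -0.007]
contact_force: [0.8, -0.1, -0.1]
opening: 0.354
finger_force: 0.0
```

Run:
```python
from sweep import *
np.set_printoptions(precision=4,suppress=True)
sweep([])
im=cams.snapshot("wrist")
for n in ["keeper_pin","keeper_pivot"]:
    for d in models.place_of("wrist",n)[:1]:
        p=np.array(d["position"]); print(n,p,round(d["p"],2)); 
        if n=="keeper_pin": print("joint",np.arctan2(-(p[0]-.556),-(p[1]-.262)))
Rt=RT(.0); g=np.array([.594,.221,.077])
plan([(g-Rt.apply([0,0,.11]),Rt)])
```

```text
[-0.433  1.044 -1.151  2.435  1.773  1.562  1.901] 4.0917262846227686e-16 14.975
keeper_pin [0.4756 0.2926 0.073 ] 0.56
joint 1.9344649170823525
keeper_pivot [0.5546 0.2651 0.0498] 0.73
clock 15.125 p [0.4146 0.2944 0.1595]
turn [-0.008, 0.004, 0.006] trans [0.0842, 0.0745, 0.0676]
```

Call:
{"op": "jog_arm", "data": {"turn": [[-0.008, 0.004, 0.006], [-0.008, 0.004, 0.006], [-0.008, 0.004, 0.006], [-0.008, 0.004, 0.006], [-0.008, 0.004, 0.006]], "translation": [[0.084, 0.0745, 0.068], [0.084, 0.0745, 0.068], [0.084, 0.0745, 0.068], [0.084, 0.0745, 0.068], [0.084, 0.0745, 0.068]], "grip": [0.65, 0.65, 0.65, 0.65, 0.65]}}

```text
clock: 15.75
tool_pos: [0.5219, 0.2222, 0.1606]
eef_rot: [0.94, 0.002, 0.341, -0.001]
contact_force: [-0.6, -1.1, -0.3]
opening: 0.35
finger_force: 0.0
```

Run:
```python
from sweep import *
np.set_printoptions(precision=4,suppress=True)
sweep([])
im=cams.snapshot("wrist"); save(cv2.resize(im[60:330,200:460],None,fx=2.2,fy=2.2,interpolation=cv2.INTER_CUBIC),"c4.png")
for p in [(.575,.214,.083),(.575,.228,.083),(.621,.214,.083),(.621,.228,.083),(.585,.221,.083)]: print(p,px("wrist",p)[0], (px("wrist",p)[0]-[200,60])*2.2)
Rt=RT(.0); g=np.array([.594,.221,.077]); plan([(g,Rt)])
```

```text
[-0.098  1.033 -1.104  2.349  1.971  1.402  2.214] 5.635527348067078e-16 15.75
(0.575, 0.214, 0.083) [332.9125 269.676 ] [292.4074 461.2871]
(0.575, 0.228, 0.083) [307.6293 269.5748] [236.7844 461.0646]
(0.621, 0.214, 0.083) [332.1973 197.6849] [290.834  302.9069]
(0.621, 0.228, 0.083) [308.83   197.5985] [239.426  302.7167]
(0.585, 0.221, 0.083) [320.3264 252.9906] [264.718  424.5793]
clock 15.8 p [0.5217 0.2225 0.1608]
turn [-0.003, 0.001, 0.003] trans [0.0016, 0.0018, 0.1106]
```

View pics/c4.png

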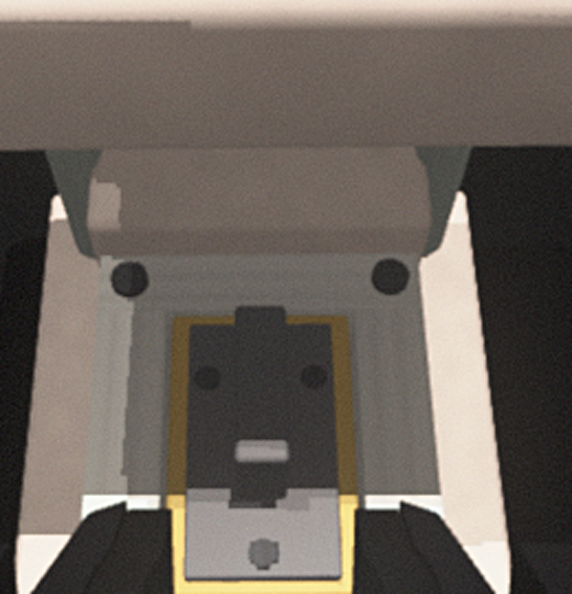

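The rib top is centred at crop column 260 against the tool's centre plane at 264, so it is within 1 mm. The rib is free and the keeper is away. I'll go in along the tool axis and close gently.

Call:
{"op": "jog_arm", "data": {"turn": [[-0.003, 0, 0.003], [-0.003, 0, 0.003], [-0.003, 0, 0.003], [-0.003, 0, 0.003], [-0.003, 0, 0.003], [-0.003, 0, 0.003], [-0.003, 0, 0.003], [-0.003, 0, 0.003], [-0.003, 0, 0.003]], "translation": [[0.0015, 0, 0.04], [0.0015, 0, 0.08], [0.0015, 0, 0.1], [0.0015, 0, 0.11], [0.0015, 0, 0.11], [0.0015, 0, 0.11], [0.0015, 0, 0.11], [0.0015, 0, 0.11], [0.0015, 0, 0.11]], "grip": [0.65, 0.65, 0.65, 0.65, 0.65, 0.95, 0.95, 0.95, 0.95], "force": 5}}

```text
clock: 16.92
tool_pos: [0.5944, 0.2216, 0.0787]
eef_rot: [0.94, -0.001, 0.342, 0.0]
contact_force: [-3.1, 1.2, 5.9]
opening: 0.163
finger_force: 5.0
```

Run:
```python
from sweep import *
sweep([])
s=r.get_state(); print(s["contact_force"],s["moment"])
R0=R.from_quat(s["eef_rot"]); print(R0.inv().apply([0,0,.01]), R0.as_matrix().round(3).tolist())
```

```text
[-0.042  1.205 -0.998  2.177  2.165  1.353  2.331] 6.509075349147969e-16 16.925
[-3.05155668  1.24095296  5.8888744 ] [0.2157151  0.38080892 0.17379471]
[ 6.43229160e-03 -3.70374659e-06 -7.65673632e-03] [[0.766, -0.002, 0.643], [-0.001, -1.0, -0.001], [0.643, -0.0, -0.766]]
```

Call:
{"op": "jog_arm", "data": {"turn": [[0, 0, 0], [0, 0, 0], [0, 0, 0], [0, 0, 0], [0, 0, 0], [0, 0, 0], [0, 0, 0], [0, 0, 0], [0, 0, 0], [0, 0, 0]], "translation": [[0, 0, 0], [0, 0, 0], [0.001, 0, -0.001], [0.0025, 0, -0.003], [0.0045, 0, -0.0055], [0.007, 0, -0.008], [0.0095, 0, -0.0115], [0.0125, 0, -0.015], [0.0155, 0, -0.0185], [0.018, 0, -0.0215]], "grip": [0.95, 0.95, 0.95, 0.95, 0.95, 0.95, 0.95, 0.95, 0.95, 0.95], "force": 25}}

```text
clock: 18.18
tool_pos: [0.5953, 0.2186, 0.1062]
eef_rot: [0.939, -0.002, 0.343, 0.003]
contact_force: [0.2, 0.7, -1.4]
opening: 0.155
finger_force: 25.0
```

Run:
```python
from sweep import *
sweep([])
s=r.get_state(); print(s["contact_force"],s["moment"]); p=np.array(s["tool_pos"])
im=cams.snapshot("wrist"); save(im[0:480:1,100:540],"w5.png")
Rt=RT(0)
plan([((.594,.2216,.1065),Rt),((.53,.221,.112),Rt),((.49,.20,.16),Rt)])
```

```text
[-0.032  1.148 -1.019  2.18   2.11   1.33   2.357] 9.072814983741413e-16 18.175
[ 0.19200639  0.67895695 -1.36117753] [0.04513401 0.86621148 0.043846  ]
clock 18.225 p [0.5953 0.2191 0.1067]
turn [0.006, -0.002, -0.002] trans [-0.0011, -0.0025, -0.0007]
turn [0.006, -0.002, -0.002] trans [-0.0465, -0.0015, -0.0461]
turn [0.006, -0.002, -0.002] trans [-0.0462, 0.0199, -0.1085]
```

View pics/w5.png

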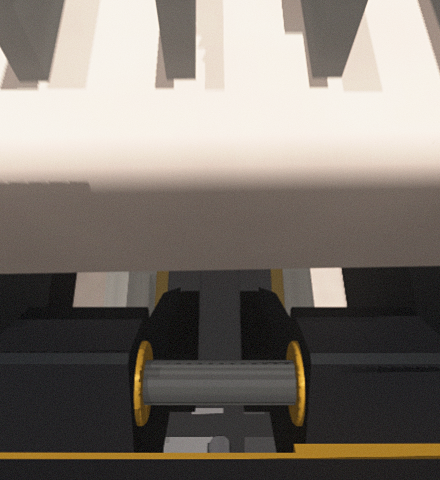

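The rib is between the pads and the slab's gold edges have risen with it. The weight reads about 1.4 N, so the block is held. I'll draw it back, then raise it.

Call:
{"op": "jog_arm", "data": {"turn": [[0.006, 0, 0], [0.006, 0, 0], [0.006, 0, 0], [0.006, 0, 0], [0.006, 0, 0], [0.006, 0, 0], [0.006, 0, 0], [0.006, 0, 0]], "translation": [[-0.012, -0.001, -0.012], [-0.025, -0.001, -0.026], [-0.045, -0.001, -0.046], [-0.062, -0.001, -0.065], [-0.055, 0.005, -0.08], [-0.047, 0.015, -0.105], [-0.046, 0.02, -0.11], [-0.046, 0.02, -0.11]], "grip": [0.95, 0.95, 0.95, 0.95, 0.95, 0.95, 0.95, 0.95]}}

```text
clock: 19.23
tool_pos: [0.4894, 0.2002, 0.161]
eef_rot: [0.939, -0.001, 0.343, -0.001]
contact_force: [-0.3, -0.3, -0.6]
opening: 0.156
finger_force: 25.0
```

Run:
```python
from sweep import *
sweep([])
s=r.get_state(); print(s["contact_force"],s["moment"],s["opening"])
Rt=RT(0)
plan([((.50,.17,.28),Rt),((.52,-.19,.28),Rt),((.603,-.188,.16),RT(.006))])
```

```text
[-0.116  1.037 -1.127  2.466  1.962  1.474  2.092] 3.64161884009123e-16 19.225
[-0.31161377 -0.32959646 -0.64882398] [ 0.00887935  0.8896088  -0.01061462] 0.15554145534749247
clock 19.225 p [0.4894 0.2002 0.161 ]
turn [-0.002, -0.001, -0.003] trans [0.0848, 0.0298, -0.0843]
turn [-0.002, -0.001, -0.003] trans [0.1012, 0.3898, -0.072]
turn [0.002, -0.001, -0.008] trans [0.0875, 0.3881, 0.0733]
```

```bash
cat > kin.py <<'E'
from sweep import *
L_=np.load("log.npy")
L_=np.r_[L_,[[1.2398,.6891,-.1946,1.5653,.1573,.9025,-.2151,.223,-.5839,.2578]]]
def bas(q):
    F=R.identity(); Ms=[np.array([[0],[0],[1.]])]
    for ax,a in [('z',-q[0]),('y',q[1]),('z',-q[2]),('y',q[3]),('z',-q[4]),('y',q[5]),('z',-q[6])]:
        F=F*E_(ax,a); Ms.append(F.as_matrix())
    return np.hstack(Ms)
A=np.vstack([bas(w[:7]) for w in L_]); b=L_[:,7:].ravel()
lam=1e-4
X=np.linalg.solve(A.T@A+lam**2*np.eye(A.shape[1]),A.T@b)
def FK(q): return bas(q)@X, Rq(q)
def ik(p,Rt,q0,w=.002):
    g=least_squares(lambda q:np.r_[5*(FK(q)[0]-p),(FK(q)[1].inv()*Rt).as_rotvec(),w*(q-q0)],np.clip(q0,lo+.01,hi-.01),bounds=(lo,hi)); return g.x,np.abs(g.fun[:6]).max()
E
python3 - <<'E'
from kin import *
np.set_printoptions(precision=3,suppress=True)
print(len(L_),np.abs(A@X-b).max(),X)
q=np.array(r.get_state()["q"])
for p,yaw,k,ln in [((.50,.17,.28),0,0,L),((.51,.0,.28),0,0,L),((.52,-.19,.28),0,0,L),((.603,-.188,.08),0,0,L),((.603,-.188,.08),0,0,.2),((.603,-.188,.08),0,0,0)]:
    q,e=ik(p,RT(yaw,ln)*E_('z',k*np.pi),q); print(p,ln,q,e)
E
```

```text
13 1.720485206374578e-05 [ 0.173 -0.    -0.009  0.173  0.    -0.009  0.282 -0.    -0.013  0.282
 -0.    -0.013  0.172 -0.    -0.     0.172  0.    -0.     0.154  0.
 -0.     0.154]
(0.5, 0.17, 0.28) 0.6981317007977318 [ 0.115  0.749 -1.292  2.377  1.741  1.236  2.407] 5.301889959292719e-06
(0.51, 0.0, 0.28) 0.6981317007977318 [ 0.629  0.728 -1.333  2.469  1.95   1.004  2.621] 4.343898287210281e-06
(0.52, -0.19, 0.28) 0.6981317007977318 [ 0.976  0.605 -0.882  2.312  2.457  0.367  2.66 ] 7.331505303662641e-06
(0.603, -0.188, 0.08) 0.6981317007977318 [ 0.809  1.115 -0.806  2.204  2.663  0.756  2.66 ] 4.088313438791735e-06
(0.603, -0.188, 0.08) 0.2 [ 0.299  0.893 -0.088  1.972  2.305  0.04   2.66 ] 0.10578027959466012
(0.603, -0.188, 0.08) 0 [ 0.218  0.901 -0.005  1.985  2.267  0.04   2.66 ] 0.26957494937677906
```

Forward kinematics now fits to 0.02 mm, and the transfer keeping the lean is within the joint ranges.

Run:
```python
from kin import *
np.set_printoptions(precision=3,suppress=True)
q=np.array(r.get_state()["q"])
for yaw in (-.1,0,.1):
    qq=q
    for p in [(.50,.17,.26),(.52,.0,.26),(.55,-.1,.25),(.57,-.19,.2),(.603,-.188,.08)]:
        qq,e=ik(p,RT(yaw),qq); print(yaw,p,qq,round(e,5))
plan([((.50,.17,.26),RT(0)),((.52,0,.26),RT(0)),((.55,-.1,.25),RT(0)),((.57,-.19,.2),RT(0))])
```

```text
-0.1 (0.5, 0.17, 0.26) [ 0.036  0.797 -1.249  2.373  1.721  1.321  2.285] 0.0
-0.1 (0.52, 0.0, 0.26) [ 0.526  0.773 -1.269  2.465  1.95   1.109  2.494] 0.0
-0.1 (0.55, -0.1, 0.25) [ 0.757  0.763 -1.112  2.373  2.134  0.842  2.66 ] 0.0
-0.1 (0.57, -0.19, 0.2) [ 0.855  0.845 -0.906  2.284  2.401  0.679  2.66 ] 0.0
-0.1 (0.603, -0.188, 0.08) [ 0.793  1.137 -0.86   2.223  2.57   0.878  2.644] 0.0
0 (0.5, 0.17, 0.26) [ 0.081  0.789 -1.256  2.403  1.79   1.262  2.349] 0.0
0 (0.52, 0.0, 0.26) [ 0.586  0.771 -1.268  2.47   2.018  1.025  2.579] 0.0
0 (0.55, -0.1, 0.25) [ 0.765  0.722 -1.01   2.364  2.264  0.686  2.66 ] 1e-05
0 (0.57, -0.19, 0.2) [ 0.87   0.827 -0.845  2.263  2.521  0.554  2.66 ] 0.0
0 (0.603, -0.188, 0.08) [ 0.809  1.115 -0.806  2.204  2.663  0.756  2.66 ] 0.0
0.1 (0.5, 0.17, 0.26) [ 0.131  0.782 -1.259  2.425  1.861  1.194  2.418] 1e-05
0.1 (0.52, 0.0, 0.26) [ 0.64   0.761 -1.246  2.466  2.092  0.917  2.659] 0.0
0.1 (0.55, -0.1, 0.25) [ 0.78   0.7   -0.936  2.347  2.396  0.552  2.66 ] 1e-05
0.1 (0.57, -0.19, 0.2) [ 0.89   0.818 -0.804  2.235  2.64   0.437  2.66 ] 0.0
0.1 (0.603, -0.188, 0.08) [ 0.821  1.095 -0.754  2.177  2.77   0.635  2.66 ] 0.0
clock 19.225 p [0.489 0.2   0.161]
turn [-0.002, -0.001, -0.003] trans [0.0719, 0.0299, -0.069]
turn [-0.002, -0.001, -0.003] trans [0.0878, 0.1999, -0.0564]
turn [-0.002, -0.001, -0.003] trans [0.1046, 0.2999, -0.0296]
turn [-0.002, -0.001, -0.003] trans [0.088, 0.39, 0.0214]
```

Call:
{"op": "jog_arm", "data": {"turn": [[0, 0, 0], [0, 0, 0], [0, 0, 0], [0, 0, 0], [0, 0, 0], [0, 0, 0], [0, 0, 0], [0, 0, 0], [0, 0, 0], [0, 0, 0], [0, 0, 0], [0, 0, 0], [0, 0, 0], [0, 0, 0], [0, 0, 0], [0, 0, 0]], "translation": [[0.025, 0.01, -0.023], [0.05, 0.02, -0.046], [0.072, 0.03, -0.069], [0.075, 0.06, -0.067], [0.078, 0.095, -0.064], [0.081, 0.13, -0.061], [0.085, 0.165, -0.059], [0.088, 0.2, -0.056], [0.093, 0.233, -0.047], [0.099, 0.266, -0.038], [0.105, 0.3, -0.03], [0.1, 0.33, -0.013], [0.094, 0.36, 0.004], [0.088, 0.39, 0.021], [0.088, 0.39, 0.021], [0.088, 0.39, 0.021]], "grip": [0.95, 0.95, 0.95, 0.95, 0.95, 0.95, 0.95, 0.95, 0.95, 0.95, 0.95, 0.95, 0.95, 0.95, 0.95, 0.95]}}

```text
clock: 21.22
tool_pos: [0.5696, -0.1887, 0.1992]
eef_rot: [0.94, -0.0, 0.342, -0.002]
contact_force: [0.1, 0.0, -2.4]
opening: 0.154
finger_force: 25.0
```

Run:
```python
from sweep import *
np.set_printoptions(precision=4,suppress=True)
sweep([])
s=r.get_state(); print(s["contact_force"],s["moment"],s["opening"],R.from_quat(s["eef_rot"]).as_matrix().round(3).tolist())
im=cams.snapshot("wrist"); save(im,"w6.png")
for n in ["free_bay","done_block"]:
    for d in models.place_of("wrist",n)[:2]: print(n,np.array(d["position"]),round(d["p"],2))
plan([((.6035,-.188,.08),RT(.006))])
```

```text
[ 0.864  0.824 -0.834  2.264  2.538  0.547  2.639] 8.10838717489184e-16 21.225
[ 0.1178  0.0215 -2.3699] [0.04   0.8686 0.0316] 0.15401990362913365 [[0.767, 0.001, 0.642], [-0.002, -1.0, 0.004], [0.642, -0.004, -0.767]]
clock 21.375 p [ 0.5698 -0.1878  0.2   ]
turn [-0.001, -0.0, -0.005] trans [-0.0513, 0.0007, 0.1136]
```

View pics/w6.png

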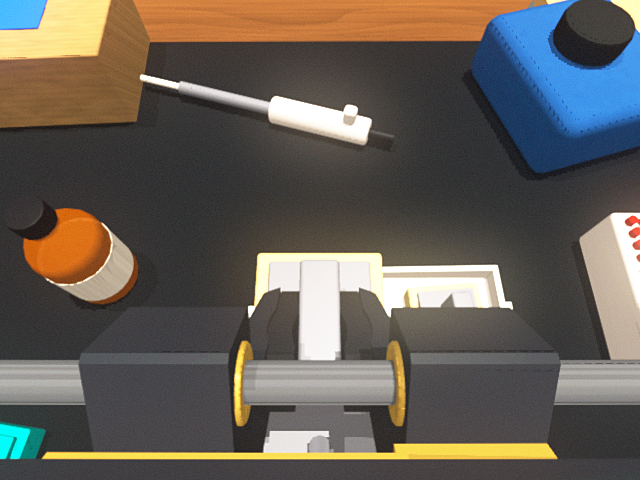

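The block hangs level in the gripper over the empty bay (centre about (320,300)), with the finished block to the right at (445,295). I'll lower to just above the floor.

Call:
{"op": "jog_arm", "data": {"turn": [[0, 0, -0.005], [0, 0, -0.005], [0, 0, -0.005], [0, 0, -0.005], [0, 0, -0.005], [0, 0, -0.005], [0, 0, -0.005], [0, 0, -0.005], [0, 0, -0.005]], "translation": [[-0.009, 0.001, 0.028], [-0.018, 0.001, 0.056], [-0.026, 0.001, 0.083], [-0.036, 0.001, 0.095], [-0.045, 0.001, 0.106], [-0.054, 0.001, 0.117], [-0.06, 0.001, 0.124], [-0.063, 0.001, 0.127], [-0.063, 0.001, 0.127]], "grip": [0.95, 0.95, 0.95, 0.95, 0.95, 0.95, 0.95, 0.95, 0.95]}}

```text
clock: 22.5
tool_pos: [0.6029, -0.1896, 0.0617]
eef_rot: [0.94, 0.002, 0.342, -0.001]
contact_force: [-0.5, -0.3, -2.4]
opening: 0.155
finger_force: 25.0
```

Run:
```python
from sweep import *
np.set_printoptions(precision=4,suppress=True)
sweep([])
s=r.get_state(); print(s["tool_pos"],s["contact_force"],s["moment"],R.from_quat(s["eef_rot"]).as_matrix().round(3).tolist())
im=cams.snapshot("scene"); save(cv2.resize(im[130:240,240:370],None,fx=5,fy=5,interpolation=cv2.INTER_CUBIC),"c7.png")
```

```text
[ 0.802  1.148 -0.78   2.196  2.711  0.769  2.639] 6.056677250747622e-16 22.5
[ 0.6029 -0.1896  0.0617] [-0.4898 -0.3214 -2.4262] [ 0.0136  0.8454 -0.0088] [[0.766, 0.004, 0.642], [0.003, -1.0, 0.003], [0.642, -0.001, -0.766]]
```

View pics/c7.png

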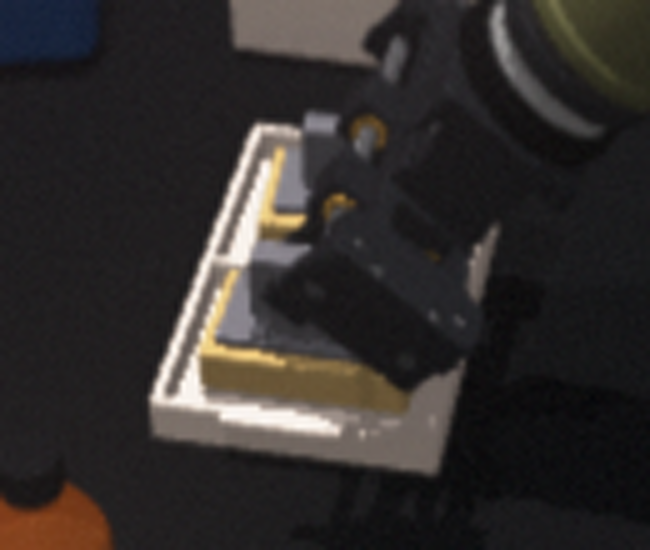

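The block is level inside the empty bay, just above the floor. Now the slow last few millimetres.

Call:
{"op": "jog_arm", "data": {"turn": [[0, 0, 0], [0, 0, 0], [0, 0, 0], [0, 0, 0], [0, 0, 0], [0, 0, 0], [0, 0, 0]], "translation": [[-0.0006, 0, 0.0008], [-0.0012, 0, 0.0015], [-0.0018, 0, 0.0022], [-0.0023, 0, 0.0027], [-0.0027, 0, 0.0032], [-0.003, 0, 0.0035], [-0.003, 0, 0.0035]], "grip": [0.95, 0.95, 0.95, 0.95, 0.95, 0.95, 0.95]}}

```text
clock: 23.42
tool_pos: [0.6029, -0.1895, 0.0571]
eef_rot: [0.94, 0.002, 0.342, -0.001]
contact_force: [-0.8, 0.1, -2.4]
opening: 0.153
finger_force: 25.0
```

Not touching yet; down further in half-millimetre steps.

Call:
{"op": "jog_arm", "data": {"turn": [[0, 0, 0], [0, 0, 0], [0, 0, 0], [0, 0, 0]], "translation": [[-0.0003, 0, 0.0004], [-0.0006, 0, 0.0008], [-0.001, 0, 0.0012], [-0.001, 0, 0.0012]], "grip": [0.95, 0.95, 0.95, 0.95]}}

```text
clock: 23.92
tool_pos: [0.6029, -0.1895, 0.0567]
eef_rot: [0.939, 0.002, 0.343, -0.001]
contact_force: [-5.2, -0.3, 6.8]
opening: 0.155
finger_force: 25.0
```

Contact made. I'll ease the grip, open, and back out along the tool axis.

Call:
{"op": "jog_arm", "data": {"turn": [[0, 0, 0], [0, 0, 0]], "translation": [[0.0003, 0, -0.0004], [0.0003, 0, -0.0004]], "grip": [0.95, 0.95], "force": 4}}

```text
clock: 24.18
tool_pos: [0.603, -0.1895, 0.0566]
eef_rot: [0.94, 0.002, 0.342, -0.001]
contact_force: [-4.3, -0.8, 6.2]
opening: 0.154
finger_force: 4.0
```

Call:
{"op": "jog_arm", "data": {"turn": [[0, 0, 0], [0, 0, 0], [0, 0, 0], [0, 0, 0], [0, 0, 0], [0, 0, 0], [0, 0, 0], [0, 0, 0]], "translation": [[0, 0, 0], [0, 0, 0], [0, 0, 0], [0, 0, -0.01], [0, 0, -0.03], [0, 0, -0.07], [0, 0, -0.12], [0, 0, -0.12]], "grip": [0.65, 0.65, 0.65, 0.65, 0.65, 0.65, 0.65, 0.65]}}

```text
clock: 25.18
tool_pos: [0.5232, -0.1899, 0.1505]
eef_rot: [0.94, 0.003, 0.342, -0.0]
contact_force: [0.1, -0.1, 0.2]
opening: 0.346
finger_force: 0.0
```

Run:
```python
from sweep import *
np.set_printoptions(precision=4,suppress=True)
s=r.get_state(); print(s["clock"],s["tool_pos"],s["contact_force"])
a=cams.snapshot("wrist"); b=cams.snapshot("top")
for c in("wrist","top"):
  for n in ["block","done_block","resin_bottle","keeper_pin"]:
    for d in models.place_of(c,n)[:4]: print(c,n,np.array(d["position"]),round(d["p"],2))
o=np.hstack([cv2.resize(a[150:480,150:550],(400,330)),cv2.resize(b[130:295,140:340],(400,330))]); save(o,"c8.png")
```

```text
25.175 [ 0.5232 -0.1899  0.1505] [ 0.1034 -0.1237  0.2119]
wrist block [ 0.6078 -0.1934 -0.0008] 0.61
wrist done_block [ 0.6025 -0.2895  0.0042] 0.65
wrist resin_bottle [ 0.6665 -0.0042 -0.0021] 0.78
top block [ 0.6066 -0.1918  0.0072] 0.81
top block [ 0.3341  0.1669 -0.0003] 0.73
top block [ 0.5016  0.0468 -0.0004] 0.61
top done_block [ 0.6076 -0.2862  0.0074] 0.85
top resin_bottle [ 0.6676 -0.0038  0.0014] 0.75
top keeper_pin [0.4796 0.2857 0.0769] 0.85
```

View pics/c8.png

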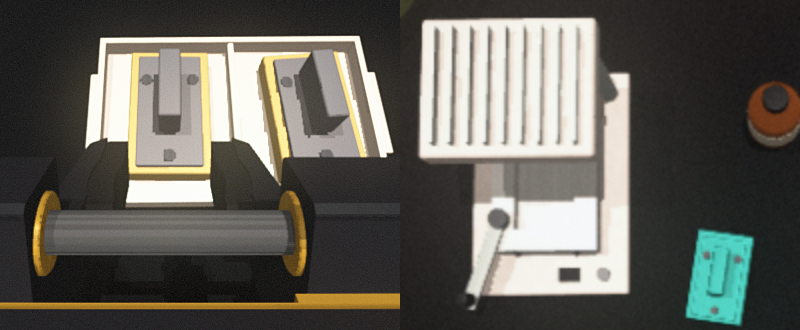

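The block stands flat in the left bay at (170,115), the finished one is in place, the mould is empty, the keeper is at its stop, and the gripper touches nothing.

```bash
python3 -c "
from plant import r
print(r.finish_job())"
```

```text
the job is handed in; nothing more can be done
None
```

The job is done and handed in at about 25 s of the 58 s allowed: keeper swung to its stop, block lifted straight out and set down flat in the tray's empty bay, and the lamp, finished block and bottle left alone; no verdict was returned.

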